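# Nip up the taper plug on the filling manifold

## Robot

A 6-joint arm with a two-finger parallel gripper is mounted at the origin on a cart in front of the work surface, level with it; the furniture and walls round the work are solid. World frame = base frame: x ahead of the robot, y to its left, z up, the work surface at z = 0. Lengths are in m, angles in degrees, forces in N, time in s.
With the tool pointing down it reaches from about 0.3 to 0.75 m from the base axis. Payload 8.5 kg.
Tool frame: the origin (TCP) lies at the very end of the fingers, on their centre line; the grasp point (between the pads) lies 19 mm behind it; z points along the fingers, y is the line along which they close (so a half turn about z gives the same grasp; the last joint's range is limited). The gripper opens to 85 mm and grips with 20 to 120 N. Pads are 22 mm wide; open, the fingers measure 114 mm over their backs; the gripper's body (76 mm by 85 mm) begins 54 mm behind the grasp point. The pads swing forward as they close: fully open they stand 13 mm farther back than shut.
Start: joints at [52.81, 21.807, 74.336, -0, 83.858, -12.336], TCP at [0.231, 0.499, 0.231] pointing down, gripper open.
Joint ranges: [-178.18, 178.18], [-50.72, 133.34], [12.68, 142.11], [-81.47, 261.47], [9.98, 163.14], [-165.26, 165.26]. Speed limits (degrees/s): [136.94, 136.94, 180, 180, 180, 180].

## Interface

Orientations are given as a 3x3 rotation matrix whose columns are the frame's x, y, z axes.
In Python, from rig import env, optics, spotter gives the robot as it stands.
- The arm moves only by the shell command python3 -m crank 'ROWS' [FORCE]. ROWS is JSON, one flat list of numbers, 5 for each row, row after row: the finger opening in cm, from 0 to 8.54, then the shift along the tool's x, y, z in cm, then the turn about the tool's z in rad. A call has exactly 8 rows; each row shifts and turns the commanded pose from where the row before left it, along the tool's axes as they then stand; what a row does not reach is not made up. A row lasts 1/12 s, in which the tool goes at most 41.7 mm and 7.16 degrees, less where a joint would pass 70% of its speed; a pose out of reach is approached as far as the arm can. A call is refused whole if a number of a shift passes 4.17 or a number of a turn 0.125, either way. A call with a gripper value outside its range is refused whole. The fingers move at their own pace and stop on an object; FORCE is the grip in N (left out, the last holds). Time passes only in rows, so rows that do not move let the fingers close, or fill a call up. It gives the time, the measured TCP pose, the force, the opening and the grip force at its end, in the units of the state.
- env.observe(): the state, without advancing time (a new reading comes with each control period).
- optics.get_image(name): name is "scene" or "top" or "wrist"; returns a dict with "color" (400x640x3 uint8, red, green, blue), "intrinsics" (3x3 intrinsics, pixels), "pose" (4x4, takes a point from camera to world coordinates). Camera axes: x right, y up, looking along -z (the intrinsics and any distortion apply to the point x, -y, -z); pixel columns grow to the right and rows downward; lengths in m; the calibration is good to about 2 mm. A picture is of the moment at which its call begins. There is no depth.
- env.close_job(): hands the job in; it is judged then, once.
Trained networks look in a picture, given as the dict that the camera call returned (one of the last four; its "shot" number tells which), for a name from the list of things; names that differ only in an ending like _2 or _b are one class to them, and where a whole thing is asked for, a point or a joint stands for the part that bears it (a point fixed in the world has none). Each returns a list of dicts, best first, with "score" (0 to 1); they miss things now and then, are a little off and sometimes report something else, mostly with a low value. They report only what shows in the picture. A call takes as long as a camera call.
- spotter.look_for(picture, query): "at" ([column, row] as shares, 0 to 1, of the picture: columns of its width, rows of its height, amid what is visible of it).
The state is a dict: "time_s": time; "q": joint angles; "qvel": joint speeds; "joint_efforts": joint torques, N m; "position": TCP position; "tool_rot": TCP orientation; "ft_force": force on the tool from outside, world axes, zero at the start; "wrist_torque": the same for the moment, N m; "grip_width": finger opening in m; "gripper_force": force on a finger pad.
Only numpy, scipy, OpenCV 4.12 (cv2) and the standard library are available. Lean on these libraries where they do the work, as an engineer would, in place of code of your own. Each camera call takes 0.05 s, during which the arm holds its last target. There are 200 camera calls.

## Task

The brass T-handled taper plug on the filling line's manifold is only loosely screwed in. Grip its cross bar from above, turn it clockwise until it goes snug in its taper, nip it up about another 20 degrees and stop, without forcing it further; then let go. Leave the black-handled vent plug beside it as it is set.

Things in the scene. Friction and masses are not known exactly. Their poses are not given: they have to be found in the camera images.
- plug_bar (a point): Centre of the golden brass cross bar (64 long, 14 thick, 24 tall) of the taper plug to tighten; x along the bar, z up, on the plug's vertical axis, 109 mm above the table. Below it a springy neck (13 thick, 12 long; twists 0.2 rad per Nm, springs back on release) on a hex collar 36 across, top 24 mm below the point. Does not rise or sink; clockwise from above tightens; loose, it turns at 0.05 Nm.
- plug_taper (a joint): How far the brass plug (collar, not bar) is turned past the point where it went snug, rad: 0 while loose, growing clockwise, kept on release; 0.35 (20 degrees) is wanted. The loose turn before snug differs each time, 0.1 to 0.9 rad, and cannot be seen; at snug the turning torque jumps to 0.5 Nm, then rises 0.4 Nm per rad.
- vent_plug (a joint): Angle of the black-handled vent plug (bystander on another port; same shape and sizes as the brass plug, but black plastic bar, dark steel collar) from where it was set, rad, clockwise positive; 0 at the start, to be left so.
- manifold: Fixed grey-painted block, 64 x 290 mm along its x and y, top 55 mm above the table, on a dark base plate 80 x 310 mm. Origin under its centre at table height, z up. Three ports on top at y = -100, 0 and 100 mm hold, in any order, the brass plug, the black-handled vent plug and a fixed brass hose union (no bar, top 83 mm above the table).

How it is judged:
By the outcome, as a careful person would: the job done as asked, in the order asked, and still so for the second after the job is handed in, with the robot touching nothing.
It also fails if it takes over 32 s, if anything falls off the work surface, if the arm or the gripper's body presses on something with over 40 N, if the wrist force passes 120 N, or if a joint passes its speed limit or range.

## Working session

There is one attempt and no reset: what is moved stays moved. The work goes in short steps, Python scripts to look and compute and a shell command to move; the robot and the scene stay as the last step left them, time stands still between calls to the robot, and variables do not carry over. Pictures are saved under pics/ and viewed, at most 10 in all, crops included, and the job is handed in when it is done.

```bash
ls; mkdir -p pics; cat > h.py <<'E'
from rig import env, optics, spotter
import numpy as np, cv2
def ray(p,uv):
    K=np.array(p["intrinsics"]);T=np.array(p["pose"])
    d=np.linalg.inv(K)@[uv[0],uv[1],1]; d=T[:3,:3]@[d[0],-d[1],-d[2]]
    return T[:3,3],d
def atz(p,uv,z):
    o,d=ray(p,uv); return o+d*(z-o[2])/d[2]
def save(p,n): cv2.imwrite("pics/"+n+".png",p["color"][:,:,::-1])
E
python3 - <<'E'
from h import *
s=env.observe(); print(s["time_s"],s["position"],np.round(s["tool_rot"],3),s["ft_force"],s["wrist_torque"],s["grip_width"])
for n in ["top","scene"]:
    p=optics.get_image(n); save(p,n+"0"); print(n,[k for k in p],np.round(p["pose"],2).tolist())
    for q in ["plug_bar","vent_plug","manifold"]:
        for r in spotter.look_for(p,q)[:3]:
            uv=[r["at"][0]*640,r["at"][1]*400]; print(q,r["score"],np.round(uv),np.round(atz(p,uv,.109),3))
E
```

```text
pics
0.0 [0.23100116 0.49881247 0.23070358] [[-0.907  0.42  -0.001]
 [ 0.42   0.907 -0.001]
 [ 0.    -0.001 -1.   ]] [0.28390626 0.0761779  0.59012406] [ 0.06744854  0.00170183 -0.02252963] 0.08556092029824443
top ['color', 'intrinsics', 'pose', 'shot'] [[0.0, 0.98, -0.18, 0.36], [-1.0, 0.01, 0.04, 0.32], [0.04, 0.18, 0.98, 0.91], [0.0, 0.0, 0.0, 1.0]]
plug_bar 0.57 [292. 206.] [0.493 0.333 0.109]
vent_plug 0.8 [244. 204.] [0.496 0.437 0.109]
scene ['color', 'intrinsics', 'pose', 'shot'] [[0.49, 0.55, -0.68, -0.11], [-0.87, 0.31, -0.37, -0.01], [0.01, 0.78, 0.63, 0.62], [0.0, 0.0, 0.0, 1.0]]
plug_bar 0.86 [314. 176.] [0.505 0.346 0.109]
plug_bar 0.63 [321. 181.] [0.496 0.325 0.109]
vent_plug 0.8 [279. 163.] [0.508 0.442 0.109]
manifold 0.59 [329. 211.] [0.417 0.262 0.109]
```

```bash
python3 - <<'E'
import cv2,numpy as np
a=cv2.imread("pics/top0.png")[130:280,190:390]; b=cv2.imread("pics/scene0.png")[110:260,220:420]
cv2.imwrite("pics/c0.png",np.vstack([cv2.resize(x,None,fx=2,fy=2,interpolation=cv2.INTER_CUBIC) for x in(a,b)]))
E
```

```text
(no output)
```

View pics/c0.png

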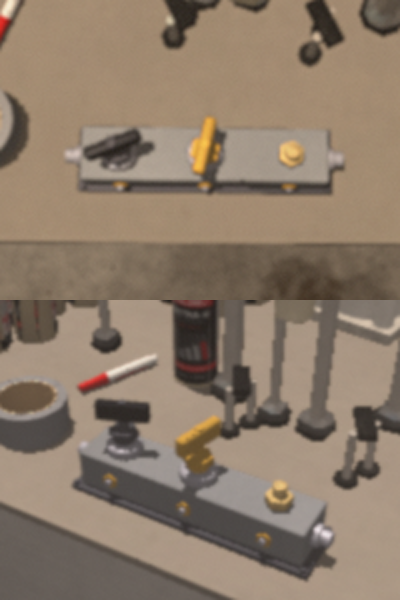

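View pics/scene0.png

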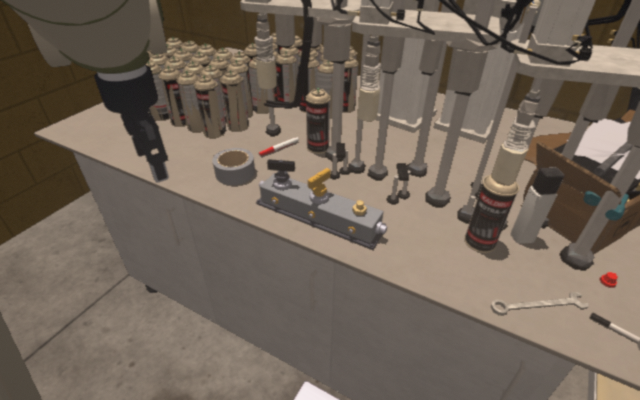

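```bash
python3 - <<'E'
from h import *
for n in ["top","scene"]:
    p=optics.get_image(n); c=p["color"].astype(int); h=cv2.cvtColor(p["color"],cv2.COLOR_RGB2HSV)
    m=((h[...,0]>14)&(h[...,0]<32)&(h[...,1]>150)&(h[...,2]>130)).astype(np.uint8)
    nn,l,st,ce=cv2.connectedComponentsWithStats(m)
    for i in range(1,nn):
        if st[i,4]<15: continue
        ys,xs=np.nonzero(l==i); r=cv2.minAreaRect(np.c_[xs,ys].astype(np.float32)); b=cv2.boxPoints(r)
        print(n,st[i].tolist(),np.round(ce[i],1),np.round(atz(p,ce[i],.119),4))
        if st[i,4]>50 and n=="top":
            e=[(b[k]+b[(k+1)%4])/2 for k in range(4)]
            k=0 if np.linalg.norm(e[0]-e[2])>np.linalg.norm(e[1]-e[3]) else 1
            A,B=atz(p,e[k],.119),atz(p,e[k+2],.119); d=A-B
            print("ends",A,B,"ang",np.degrees(np.arctan2(d[1],d[0])),np.linalg.norm(d),r)
    if n=="top":
        x,y=270,170; cv2.imwrite("pics/t1.png",cv2.resize(p["color"][180:235,220:355,::-1],None,fx=5,fy=5,interpolation=cv2.INTER_NEAREST))
E
```

```text
top [574, 0, 8, 4, 30] [577.3   1.4] [ 1.0143 -0.3694  0.119 ]
top [286, 189, 12, 28, 177] [291.5 202.5] [0.4988 0.3338 0.119 ]
ends [0.52966972 0.32849446 0.119     ] [0.47003366 0.34226    0.119     ] ang -12.99769489980305 0.06120416701111621 ((290.7352600097656, 202.058837890625), (8.246211051940918, 27.891597747802734), 14.03624439239502)
top [296, 202, 4, 8, 17] [297.6 205.4] [0.4924 0.3205 0.119 ]
scene [309, 169, 20, 13, 89] [318.6 175.2] [0.5014 0.3327 0.119 ]
```

View pics/t1.png

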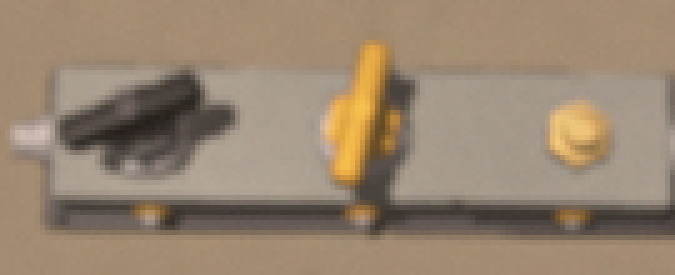

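```bash
python3 -m crank '[5,-3.9,-0.45,0,0, 5,-3.9,-0.45,0,0, 5,-3.9,-0.45,0,0, 5,-3.9,-0.45,0,0, 5,-3.9,-0.45,0,0, 5,-3.9,-0.45,0,0, 5,-3.9,-0.45,0,0, 5,-3.9,-0.45,0,0]' 30
python3 -m crank '[4.5,0,0,0.5,-0.1, 4.5,0,0,1,-0.106, 4.5,0,0,1,0, 4.5,0,0,1,0, 4.5,0,0,0.5,0, 4.5,0,0,0,0, 4.5,0,0,0,0, 4.5,0,0,0,0]'
cat > w.py <<'E'
from h import *
import sys
s=env.observe(); print(s["time_s"],s["position"],np.round(s["tool_rot"],3).tolist(),s["wrist_torque"],s["ft_force"],s["grip_width"],s["q"])
p=optics.get_image("wrist"); save(p,sys.argv[1])
h=cv2.cvtColor(p["color"],cv2.COLOR_RGB2HSV)
m=((h[...,0]>14)&(h[...,0]<32)&(h[...,1]>150)&(h[...,2]>130)).astype(np.uint8)
nn,l,st,ce=cv2.connectedComponentsWithStats(m)
for i in range(1,nn):
    if st[i,4]<150: continue
    print(st[i].tolist(),np.round(ce[i],1),np.round(atz(p,ce[i],.121),4))
print([ (r["score"],np.round(np.multiply(r["at"],[640,400])),np.round(atz(p,np.multiply(r["at"],[640,400]),.109),4)) for r in spotter.look_for(p,"plug_bar")])
E
python3 w.py w1
```

```text
time_s: 1.17
position: [0.5006, 0.3339, 0.2314]
tool_rot: [[-0.907, 0.42, 0.0], [0.42, 0.907, 0.0], [-0.0, 0.0, -1.0]]
ft_force: [0.0, -0.2, -0.5]
grip_width: 0.0495
gripper_force: 0.0
time_s: 1.83
position: [0.4992, 0.3355, 0.1919]
tool_rot: [[-0.974, 0.226, 0.001], [0.226, 0.974, 0.0], [-0.001, 0.001, -1.0]]
ft_force: [-0.3, 0.5, -0.6]
grip_width: 0.0449
gripper_force: 0.0
1.8333 [0.49916953 0.33554369 0.19190888] [[-0.974, 0.226, 0.001], [0.226, 0.974, 0.0], [-0.001, 0.001, -1.0]] [-0.04924742  0.00910912 -0.05088799] [-0.26844193  0.52517168 -0.6086908 ] 0.04490884585356635 [ 2.26444156e+01  2.86109261e+01  6.96279674e+01 -1.88560482e-03
  8.17026445e+01 -5.42829505e+01]
[(0.85, array([318., 208.]), array([0.4987, 0.334 , 0.109 ]))]
```

View pics/w1.png

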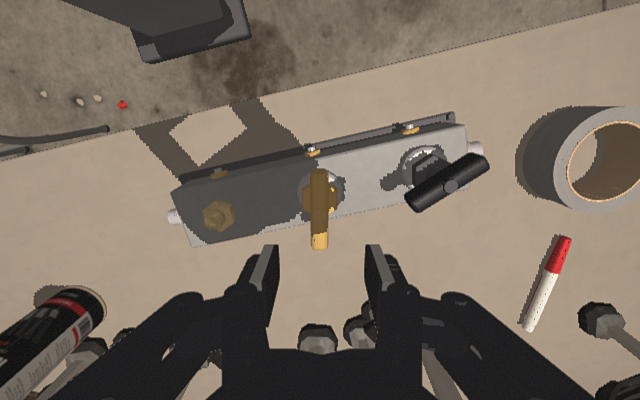

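```bash
python3 - <<'E'
from h import *
p=optics.get_image("wrist");K=np.array(p["intrinsics"]);T=np.array(p["pose"]);R=T[:3,:3]
print(np.round(T,3).tolist())
c=p["color"].copy(); a=np.radians(-13)
def proj(P):
    q=R.T@(np.array(P)-T[:3,3]); v=K@[q[0],-q[1],-q[2]]; return v[:2]/v[2]
for z,col in((.121,(255,0,0)),(.097,(0,0,255))):
    pts=[proj([.4995+u*np.cos(a)-v*np.sin(a),.3345+u*np.sin(a)+v*np.cos(a),z]) for u,v in((.032,.007),(.032,-.007),(-.032,-.007),(-.032,.007))]
    print(np.round(pts,1).tolist()); 
    cv2.polylines(c,[np.round(np.array(pts)*16).astype(np.int32)],True,col,1,cv2.LINE_8,4)
cv2.imwrite("pics/w2.png",cv2.resize(c[145:265,250:390,::-1],None,fx=5,fy=5,interpolation=cv2.INTER_NEAREST))
E
```

```text
[[0.227, -0.927, -0.297, 0.422], [0.974, 0.217, 0.068, 0.354], [0.001, -0.305, 0.952, 0.334], [0.0, 0.0, 0.0, 1.0]]
[[328.0, 251.6], [310.4, 251.7], [309.2, 172.8], [328.4, 172.7]]
[[327.4, 238.6], [311.4, 238.7], [310.4, 166.2], [327.7, 166.2]]
```

View pics/w2.png

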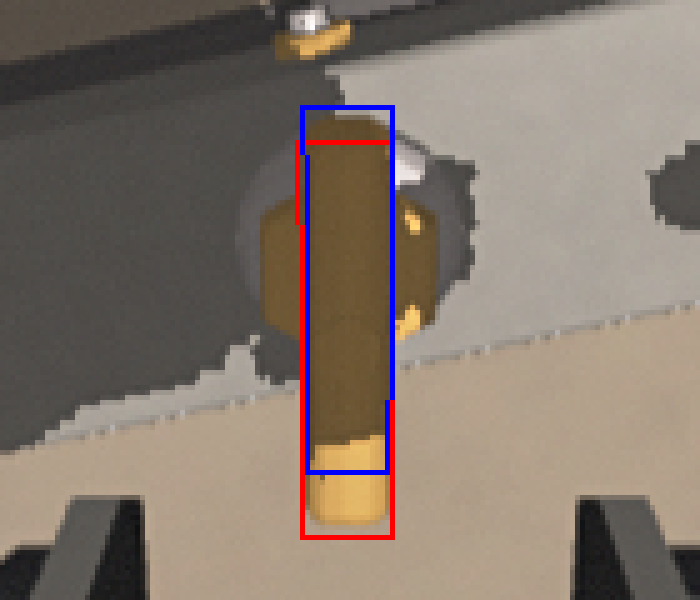

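```bash
python3 -m crank '[4.5,0,-0.1,0.8,0, 4.5,0,0,1.5,0, 4.5,0,0,2,0, 4.5,0,0,2,0, 4.5,0,0,1.5,0, 4.5,0,0,1.2,0, 4.5,0,0,0.6,0, 4.5,0,0,0.2,0]'
python3 -m crank '[2.5,0,0,0,0, 1.8,0,0,0,0, 1.2,0,0,0,0, 0.8,0,0,0,0, 0.8,0,0,0,0, 0.8,0,0,0,0, 0.8,0,0,0,0, 0.8,0,0,0,0]' 50
python3 w.py w3
```

```text
time_s: 2.65
position: [0.4985, 0.334, 0.0921]
tool_rot: [[-0.974, 0.226, -0.002], [0.226, 0.974, -0.001], [0.002, -0.001, -1.0]]
ft_force: [0.7, -0.4, 0.6]
grip_width: 0.0447
gripper_force: 0.0
time_s: 3.32
position: [0.4992, 0.3339, 0.0942]
tool_rot: [[-0.974, 0.226, 0.001], [0.226, 0.974, -0.0], [-0.001, -0.0, -1.0]]
ft_force: [-1.5, -5.3, 5.6]
grip_width: 0.0128
gripper_force: 49.2
3.3167 [0.4991555  0.33392843 0.0942155 ] [[-0.974, 0.226, 0.001], [0.226, 0.974, -0.0], [-0.001, -0.0, -1.0]] [-0.80944567  0.25146264 -0.06593643] [-1.50737381 -5.28190921  5.55998818] 0.012810553005773917 [ 2.25180734e+01  3.39327712e+01  7.74900940e+01 -4.65483050e-02
  6.85275378e+01 -5.44079775e+01]
[(0.8, array([319., 274.]), array([0.499 , 0.3339, 0.109 ]))]
```

```bash
cat > s.py <<'E'
from h import *
s=env.observe(); R=s["tool_rot"]; print("t",round(s["time_s"],2),"yaw",round(float(np.arctan2(R[0][1],R[1][1])),4),"M",np.round(s["wrist_torque"],3),"F",np.round(s["ft_force"],1),s["gripper_force"],"j6",np.round(s["joint_efforts"][5],3),np.round(s["position"],4))
E
python3 -m crank '[0.8,0,-0.04,0,0, 0.8,0,0,0,0.02, 0.8,0,0,0,0.03, 0.8,0,0,0,0.03, 0.8,0,0,0,0.02, 0.8,0,0,0,0, 0.8,0,0,0,0, 0.8,0,0,0,0]' 80 | head -1; python3 s.py
```

```text
time_s: 4.08
t 4.08 yaw 0.3278 M [-0.363  0.155 -0.004] F [-1.3 -2.4  6.3] 80.96030473709106 j6 0.025 [0.4992 0.334  0.0943]
```

```bash
python3 -m crank '[0.8,0,0,0,0.02, 0.8,0,0,0,0.03, 0.8,0,0,0,0.03, 0.8,0,0,0,0.03, 0.8,0,0,0,0.03, 0.8,0,0,0,0.01, 0.8,0,0,0,0, 0.8,0,0,0,0]' | head -1; python3 s.py
```

```text
time_s: 4.75
t 4.75 yaw 0.4778 M [-0.223  0.104  0.032] F [ 0.2 -0.4  5.6] 80.89029550552368 j6 0.059 [0.4993 0.3342 0.0943]
```

```bash
python3 -m crank '[0.8,0,0,0,0.02, 0.8,0,0,0,0.03, 0.8,0,0,0,0.03, 0.8,0,0,0,0.03, 0.8,0,0,0,0.03, 0.8,0,0,0,0.01, 0.8,0,0,0,0, 0.8,0,0,0,0]' | head -1; python3 s.py
```

```text
time_s: 5.42
t 5.42 yaw 0.6274 M [-0.098  0.041  0.004] F [-0.4 -0.5  7. ] 80.91057658195496 j6 0.061 [0.4994 0.3343 0.0943]
```

```bash
python3 -m crank '[0.8,0,0,0,0.02, 0.8,0,0,0,0.03, 0.8,0,0,0,0.03, 0.8,0,0,0,0.03, 0.8,0,0,0,0.03, 0.8,0,0,0,0.01, 0.8,0,0,0,0, 0.8,0,0,0,0]' | head -1; python3 s.py
```

```text
time_s: 6.08
t 6.08 yaw 0.7774 M [ 0.058 -0.059  0.069] F [ 0.2 -0.2  4.6] 80.85789084434509 j6 0.084 [0.4996 0.3344 0.0943]
```

```bash
python3 -m crank '[0.8,0,0,0,0.02, 0.8,0,0,0,0.03, 0.8,0,0,0,0.03, 0.8,0,0,0,0.03, 0.8,0,0,0,0.01, 0.8,0,0,0,0, 0.8,0,0,0,0, 0.8,0,0,0,0]' | head -1; python3 s.py
```

```text
time_s: 6.75
t 6.75 yaw 0.8963 M [ 0.128 -0.286  0.531] F [1.9 0.7 5.6] 80.98219871520996 j6 0.505 [0.4997 0.3345 0.0943]
```

```bash
python3 -m crank '[0.8,0,0,0,0.02, 0.8,0,0,0,0.03, 0.8,0,0,0,0.03, 0.8,0,0,0,0.03, 0.8,0,0,0,0.02, 0.8,0,0,0,0, 0.8,0,0,0,0, 0.8,0,0,0,0]' | head -1; python3 s.py
python3 -m crank '[0.8,0,0,0,0.02, 0.8,0,0,0,0.03, 0.8,0,0,0,0.03, 0.8,0,0,0,0.02, 0.8,0,0,0,0, 0.8,0,0,0,0, 0.8,0,0,0,0, 0.8,0,0,0,0]' | head -1; python3 s.py
python3 w.py w4
```

```text
time_s: 7.42
t 7.42 yaw 1.0262 M [ 0.239 -0.349  0.569] F [1.3 1.2 4.8] 80.99308848381042 j6 0.552 [0.4998 0.3346 0.0943]
time_s: 8.08
t 8.08 yaw 1.1264 M [ 0.33  -0.567  0.659] F [2.5 1.6 5.5] 81.04073166847229 j6 0.588 [0.5    0.3346 0.0943]
8.0833 [0.4999767  0.33461367 0.09434636] [[-0.43, 0.903, 0.004], [0.903, 0.43, 0.002], [0.0, 0.004, -1.0]] [ 0.32984723 -0.56746561  0.65895613] [2.45958002 1.64098935 5.47144694] 0.012704030825369274 [ 2.25224004e+01  3.39377919e+01  7.74543516e+01  1.89716509e-02
  6.83644980e+01 -2.94530349e+00]
[(0.76, array([321., 275.]), array([0.4997, 0.3346, 0.109 ]))]
```

View pics/w4.png

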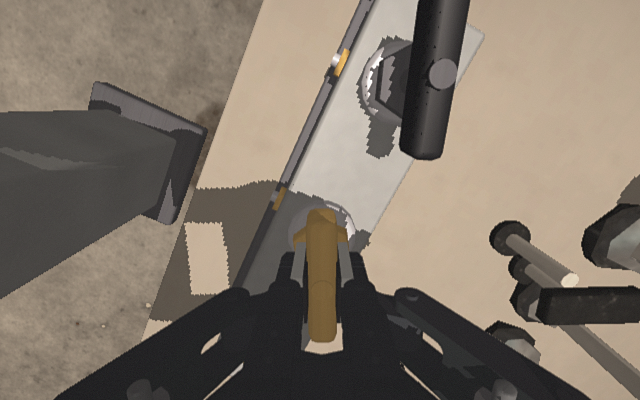

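```bash
python3 -m crank '[0.8,0,0,0,0.02, 0.8,0,0,0,0.03, 0.8,0,0,0,0.03, 0.8,0,0,0,0.03, 0.8,0,0,0,0.02, 0.8,0,0,0,0, 0.8,0,0,0,0, 0.8,0,0,0,0]' | head -1; python3 s.py
```

```text
time_s: 8.85
t 8.85 yaw 1.2562 M [ 0.404 -0.725  0.601] F [2.6 3.3 6. ] 81.03711247444153 j6 0.64 [0.5001 0.3347 0.0944]
```

```bash
python3 -m crank '[0.8,0,0,0,-0.02, 0.8,0,0,0,-0.03, 0.8,0,0,0,-0.03, 0.8,0,0,0,-0.03, 0.8,0,0,0,-0.01, 0.8,0,0,0,0, 0.8,0,0,0,0, 0.8,0,0,0,0]' | head -1; python3 s.py
```

```text
time_s: 9.52
t 9.52 yaw 1.1374 M [ 0.429 -0.646  0.067] F [2.6 2.9 5. ] 80.92838287353516 j6 0.084 [0.5    0.3346 0.0943]
```

```bash
python3 -m crank '[2.5,0,0,0,0, 4,0,0,0,0, 4,0,0,0,0, 4,0,0,0,0, 4,0,0,0,0, 4,0,0,0,0, 4,0,0,0,0, 4,0,0,0,0]' 
python3 -m crank '[4,0,0,-0.8,0, 4,0,0,-1.5,0, 4,0,0,-2,0, 4,0,0,-2.5,0, 4,0,0,-2.5,0, 4,0,0,-2,0, 4,0,0,-1,0, 4,0,0,0,0]'
python3 w.py w5; python3 - <<'E'
from h import *
p=optics.get_image("scene"); a=p["color"][110:260,200:420,::-1]; w=cv2.imread("pics/w5.png")
cv2.imwrite("pics/f.png",np.vstack([cv2.resize(a,(440,300)),cv2.resize(w,(440,275))]))
E
```

```text
time_s: 10.18
position: [0.4988, 0.3338, 0.0933]
tool_rot: [[-0.42, 0.908, -0.0], [0.908, 0.42, -0.0], [-0.0, -0.0, -1.0]]
ft_force: [-0.9, -0.2, 0.2]
grip_width: 0.04
gripper_force: 0.0
time_s: 10.85
position: [0.4995, 0.3342, 0.2189]
tool_rot: [[-0.42, 0.908, 0.004], [0.908, 0.42, 0.002], [-0.0, 0.005, -1.0]]
ft_force: [0.0, -1.7, -0.9]
grip_width: 0.0397
gripper_force: 0.0
10.85 [0.49946499 0.3341722  0.21893068] [[-0.42, 0.908, 0.004], [0.908, 0.42, 0.002], [-0.0, 0.005, -1.0]] [ 0.01193593  0.01799821 -0.03517616] [ 0.03589825 -1.66131292 -0.92578093] 0.03974684483850418 [ 2.25085992e+01  2.73434327e+01  6.72497941e+01  2.10575143e-03
  8.51357824e+01 -2.30294748e+00]
[(0.73, array([321., 199.]), array([0.4995, 0.3334, 0.109 ]))]
```

View pics/f.png

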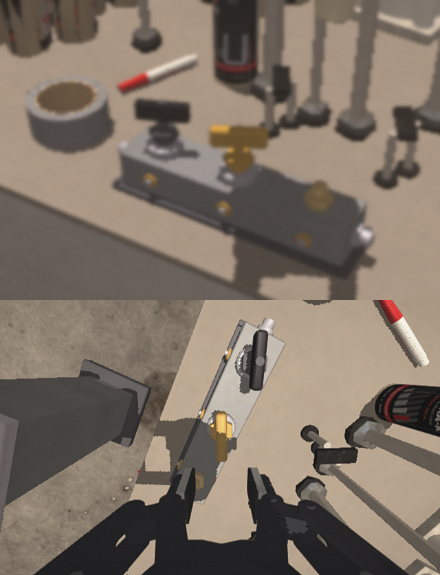

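The pictures show the brass bar turned clockwise (at about 238,135 in the upper view), the black vent bar as it was set, and the gripper clear.

```bash
python3 -c "
from rig import env; print(env.close_job())"
```

```text
the job is handed in; nothing more can be done
None
```

The brass plug is tightened about 0.35 rad (20°) past snug, going by wrist torque and turn angle since the collar itself was not measured; it is released, the gripper is clear, the vent plug was not touched, and the job was handed in at about 11 s.

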